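# Seat and bolt down the dip comb in its slotted trough

### The job

Put the dip comb away in its trough: push the sliding cover fully back off the slots, take the comb from its drip stand and stand it in the trough with every tooth in its own slot, resting on the stiff lifter inside, and let go of it there. Then press it down from above until its bar is flush on the deck, and push the bolt fully in over the end of the bar. Leave the other things on the worktop where they are.

Things in the scene. Friction and masses are not known exactly. Their poses are not given: they have to be found in the camera images.
- comb_mid (a point): Centre of the underside of the dip comb's bar, half-way up the comb. Bar: aluminium, 24 (x) x 170 (y) x 14 mm; five round steel teeth below, at y = -60, -30, 0, 30, 60 mm, 12 mm thick, 42 mm long, the last 7 mm tapering to a flat 6 mm tip; a black grip rib above. About 0.22 kg. z up. Symmetric: fits either way round. Starts hanging upright on the stand.
- comb_grip (a point): Centre of the comb's black grip rib, 27 mm above comb_mid, same axes. The rib is 18 mm wide (x), 90 mm long (y), 26 mm high and flat on top (top 13 mm above this point).
- stand: White drip stand, fixed: tray 64 x 184 mm with two end posts at y = +-78 mm (14 mm thick, 44 mm wide) whose notches carry the bar's ends with 2 mm play. Origin at the underside centre, y along the stand; notch floors 60 mm up, lips 69 mm up. Lift the comb at least 60 mm straight up to clear it.
- slot_row (a point): Centre of the row of five slots, on deck level (56 mm above the worktop) of the grey trough, which is fixed. x points to its rear (the way the cover opens), y along the row, z up. Slots: 14.5 mm square at y = -60, -30, 0, 30, 60 mm. With the comb seated, comb_mid lies at this point. The deck spans x = -28 to 85, y = -92 to 92 mm.
- trough: The grey slotted trough; origin on the worktop, 56 mm under slot_row, same axes. At each end of the deck a guide rail 9 mm high at y = +-80 mm, behind x = 21 mm. The bolt's pedestal stands at the -y end, y = -92 to -136 mm, its cheeks up to 28 mm and the bolt's tab 49 mm above the deck: carry the comb over it with room to spare.
- lifter (a joint): Lifter inside the slots that carries the teeth: 0 up (26 mm below the deck; the comb set down then stands with its bar 16 mm above the deck), grows downward; 0.016 with the bar on the deck, 0.018 at its stop. It holds the comb's weight, gives way to a push of about 10 N (press with about 15) and stays where it is pushed.
- cover (a joint): Slide of the flat steel cover plate over the slots (38 x 150 mm, 5 mm above the deck): 0 fully closed, 0.045 m fully open; grows towards the slot_row's +x. About 3 N of friction; stays where it is left. It starts closed or up to 8 mm open.
- cover_tab (a point): Middle of the front (-x) face of the upright tab on the cover's rear edge: push here towards the trough's +x to open. The tab is 60 mm wide (y), 6 mm thick, and rises from the cover to 10 mm above this point. This point lies 14 mm above the deck and moves with the cover; axes as slot_row.
- bolt (a joint): Slide of the bolt on the pedestal at the -y end of the row: 0 drawn back, 0.028 m fully in, its tongue reaching 21 mm over the end of the seated bar; grows towards the slot_row's +y. About 3 N of friction; stays where it is left. It passes over the bar only when the bar is down on the deck. It starts between 0 and 4 mm.
- bolt_tab (a point): Point on the outer (-y) face of the bolt's upright tab: push here towards the trough's +y. The tab is 32 mm wide (x), 8 mm thick, its top 10 mm above this point, its free face down to 11 mm below it. This point lies 39 mm above the deck and moves with the bolt; axes as slot_row.
- jar: Bystander: small white powder jar with a black cap, 46 x 70 mm high, standing in front; origin at the underside.
- watch: Bystander: black stopwatch lying flat, 71 x 59 x 17 mm; origin at the underside.
- tape: Bystander: roll of beige tape lying flat, 98 mm across, 25 mm high; origin at the underside.
- beaker: Bystander: glass beaker, 68 mm across, 80 mm high, behind the trough; origin at the underside.
- brush: Bystander: grey nail brush, 30 x 85 x 55 mm, behind the trough; origin at the underside.

How it is judged:
By the outcome, as a careful person would: the job done as asked, in the order asked, and still so for the second after the job is handed in, with the robot touching nothing.
It also fails if it takes over 64 s, if anything falls off the work surface, if the arm or the gripper's body presses on something with over 40 N, if the wrist force passes 120 N, or if a joint passes its speed limit or range.

### The arm

A 6-joint arm with a two-finger parallel gripper is mounted at the origin on a cart in front of the work surface, level with it; the furniture and walls round the work are solid. World frame = base frame: x ahead of the robot, y to its left, z up, the work surface at z = 0. Lengths are in mm, angles in degrees, forces in N, time in s.
With the tool pointing down it reaches from about 300 to 850 mm from the base axis. Payload 4.2 kg.
Tool frame: the origin (TCP) lies midway between the tips of the shut fingers; the grasp point (between the pads) lies 19 mm behind it; z points along the fingers, y is the direction in which the jaws open and shut (so a half turn about z gives the same grasp; the last joint's range is limited). The gripper opens to 91 mm and grips with 3 to 60 N. Pads are 32 mm wide; open, the fingers measure 118 mm over their backs; the gripper's body (76 mm by 178 mm) begins 60 mm behind the grasp point.
Start: joints at [70.359, 18.312, 89.639, -0, 72.044, -1.146], TCP at [182.406, 545.318, 213.976] pointing down, gripper open.
Joint ranges: [-177.97, 177.97], [-48.28, 115.42], [12.27, 149.76], [-77.06, 257.06], [2.81, 150.46], [-146.56, 146.56]. Speed limits (degrees/s): [147.25, 147.25, 180, 180, 180, 180].

### API

Orientations are given as [roll, pitch, yaw] about the fixed x, y, z axes, in that order (R = Rz(yaw) Ry(pitch) Rx(roll)).
In Python, from workcell import * gives the robot as it stands.
- The arm moves only by the tool arm_command, never from a script. Its argument "deltas" is text: rows parted by semicolons, each of 7 numbers parted by spaces: the shift along the tool's x, y, z in mm, then the turn, a rotation vector about the tool's x, y, z in degrees, then the finger opening in mm, from 0 to 91.2. In form: x y z wx wy wz hand; .... A call has 1 to 5 rows; each row shifts and turns the commanded pose from where the row before left it, along the tool's axes as they then stand; what a row does not reach is not made up. A row lasts 1/8 s, in which the tool goes at most 62.5 mm and 10.7 degrees, less where a joint would pass 70% of its speed; a pose out of reach is approached as far as the arm can. A call is refused whole if a number of a shift passes 62.5 or a number of a turn 10.7, either way. A call with a gripper value outside its range is refused whole. The fingers move at their own pace and stop on an object; "force" is the grip in N (left out, the last holds). Time passes only in rows, so rows that do not move let the fingers close. It gives the time, the measured TCP pose, the force and the opening at its end, in the units of the state.
- state(): the state, without advancing time (a new reading comes with each control period).
- grab_frame(name): name is "side" or "top" or "wrist"; returns the picture (400x640x3 uint8, red, green, blue); there is no depth.
- camera_model(name): a dict with "fx", "fy", "cx", "cy" (pixels), "rvec" (rotation vector, rad) and "tvec" (3), from world to camera coordinates, as OpenCV has them; the wrist camera has in their place "mount" (4x4, takes a point from camera to tool coordinates, whose origin is the TCP and whose axes are the flange's). Camera axes: x right, y down, z forward; pixel columns grow to the right and rows downward; lengths in mm; the calibration is good to about 2 mm. A picture is of the moment at which its call begins: read the wrist's pose just before it. camera_model takes no time and is no camera call.
- job_done(): hands the job in, once; it reports no verdict.
The state is a dict: "time_s": time; "qpos": joint angles; "qvel": joint speeds; "effort": joint torques, N m; "ee_pos": TCP position; "ee_rot": TCP orientation; "force": force on the tool from outside, world axes, zero at the start; "torque": the same for the moment, N m; "gripper_width": finger opening in mm.
Only numpy, scipy, OpenCV 4.12 (cv2) and the standard library are available. Lean on these libraries where they do the work, as an engineer would, in place of code of your own. Each camera call takes 0.05 s, during which the arm holds its last target. There are 200 camera calls.

## Working session

There is one attempt and no reset: what is moved stays moved. The work goes in short steps, Python scripts to look and compute and a tool call to move; the robot and the scene stay as the last step left them, time stands still between calls to the robot, and variables do not carry over. Pictures are saved under pics/ and viewed, about 8 in all and at most 12, crops included, and the job is handed in when it is done.

Besides the shell and the picture viewer there is one more tool, called after "Emit:" by a JSON object that holds its "method" and its "body". arm_command: Moves the arm, as the interface text tells. Its arguments: {"type":"object","properties":{"deltas":{"type":"string"},"force":{"type":"number"}},"required":["deltas"]}

```bash
ls; mkdir -p pics; python3 - <<'E'
from workcell import *
import cv2,numpy as np
print(state())
for n in ("side","top","wrist"):
    print(n,camera_model(n))
    cv2.imwrite(f"pics/{n}0.png",grab_frame(n)[:,:,::-1])
E
```

```text
pics
{'time_s': 0.0, 'qpos': array([ 7.03598131e+01,  1.83512042e+01,  8.97065699e+01, -2.29163487e-03,
        7.20451570e+01, -1.14433776e+00]), 'qvel': array([-0.02221744,  0.02525822,  0.01066979, -0.06143942,  0.06849357,
        0.02785499]), 'effort': array([-6.74910953e-04, -4.12465560e+01, -2.31972420e+01,  7.24968477e-02,
        4.58463735e-02, -1.63371656e-04]), 'ee_pos': array([182.23346748, 544.81415451, 213.12356882]), 'ee_rot': array([-1.79897046e+02,  1.22676641e-04,  1.61504859e+02]), 'force': array([-0.47172011,  0.30536821,  0.43001747]), 'torque': array([-0.02989864,  0.04641312, -0.01455494]), 'gripper_width': 91.4612055509953}
side {'fx': 412.2143293071784, 'fy': 412.2143293071784, 'cx': 317.4442354275037, 'cy': 199.47023008058463, 'rvec': array([ 2.29985847, -0.16402517,  0.07803741]), 'tvec': array([-632.47858405,  -69.38764915, 1265.6197572 ])}
top {'fx': 518.7056277017733, 'fy': 518.7056277017733, 'cx': 327.35921311798285, 'cy': 200.14227947607878, 'rvec': array([ 2.14757344, -2.12366177,  0.20301061]), 'tvec': array([-275.88716003,  600.07398814, 1225.53103054])}
wrist {'fx': 334.0284449912451, 'fy': 334.0284449912451, 'cx': 322.176740098782, 'cy': 198.47873988936587, 'mount': array([[ 6.96952243e-04, -9.70888925e-01, -2.39529140e-01,
         6.71240175e+01],
       [ 9.99999124e-01,  9.46218341e-04, -9.25654709e-04,
        -4.48372318e-01],
       [ 1.12535477e-03, -2.39528285e-01,  9.70888734e-01,
        -1.71112429e+02],
       [ 0.00000000e+00,  0.00000000e+00,  0.00000000e+00,
         1.00000000e+00]])}
```

View pics/top0.png

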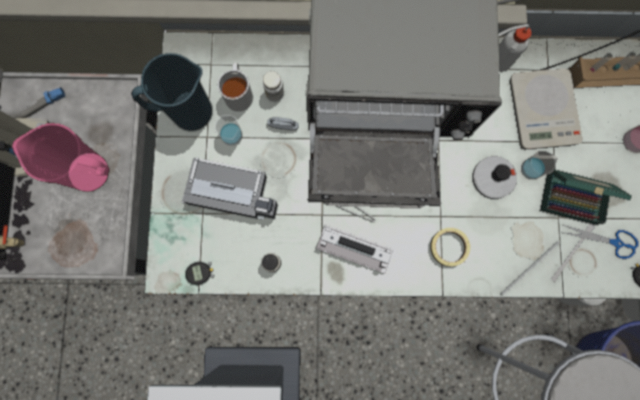

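View pics/side0.png

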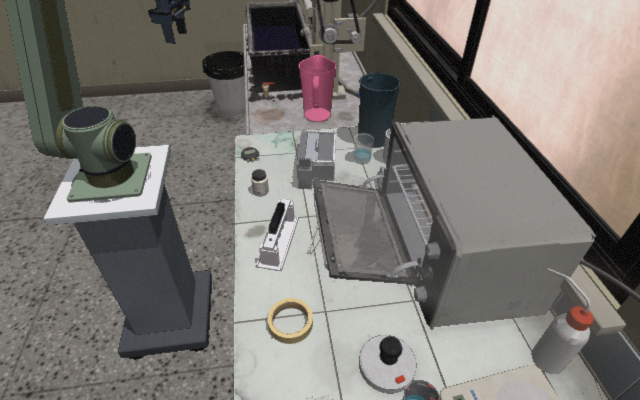

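The top view shows the trough at about (228,190), with the bolt at its right end (265,205). The stand and comb are at (355,248), the jar at (270,262), the watch at (200,272) and the tape at (450,247). I'll enlarge both.

```bash
cat > h.py <<'E'
from workcell import *
import cv2,numpy as np
from scipy.spatial.transform import Rotation as R
def pose(s=None):
    s=s or state(); T=np.eye(4)
    T[:3,:3]=R.from_euler('xyz',s['ee_rot'],degrees=True).as_matrix(); T[:3,3]=s['ee_pos']; return T
def cam(n,T=None):
    """K, world->camera R,t"""
    m=camera_model(n); K=np.array([[m['fx'],0,m['cx']],[0,m['fy'],m['cy']],[0,0,1]])
    if n=='wrist':
        C=np.linalg.inv(T@m['mount']); return K,C[:3,:3],C[:3,3]
    return K,cv2.Rodrigues(m['rvec'])[0],m['tvec']
def on_plane(px,z,c):
    K,r,t=c; px=np.atleast_2d(px).astype(float)
    d=(r.T@np.linalg.inv(K)@np.c_[px,np.ones(len(px))].T).T; o=-r.T@t
    return o+d*((z-o[2])/d[:,2])[:,None]
def proj(P,c):
    K,r,t=c; q=(K@(r@np.atleast_2d(P).T+t[:,None])).T; return q[:,:2]/q[:,2:]
def tool(v,T): return T[:3,:3].T@np.asarray(v)
E
python3 - <<'E'
from h import *
im=cv2.imread('pics/top0.png')
a=cv2.resize(im[155:225,180:280],None,fx=6,fy=6,interpolation=cv2.INTER_CUBIC)
b=cv2.resize(im[220:280,310:400],None,fx=6,fy=6,interpolation=cv2.INTER_CUBIC)[:,:]
s=cv2.imread('pics/side0.png')
o=np.zeros((800,600,3),np.uint8)
o=np.zeros((420+0,600,3),np.uint8); 
cv2.imwrite('pics/a.png',np.vstack([a[:,:540]*0+a[:,:540]*1 if 0 else cv2.resize(a,(480,336)),cv2.resize(b,(480,264)) if 0 else cv2.resize(b[:, :],(480,320))[:264]]))
c=cam('top')
for p,z in (((228,190),56),((355,248),90),((270,262),70),((200,272),17),((450,247),12),((230,132),60),((282,124),40)):print(p,on_plane(p,z,c).round())
E
```

```text
(228, 190) [[625. -24.  56.]]
(355, 248) [[ 483. -335.   90.]]
(270, 262) [[ 449. -134.   70.]]
(200, 272) [[425.  44.  17.]]
(450, 247) [[ 495. -580.   12.]]
(230, 132) [[773. -23.  60.]]
(282, 124) [[ 802. -151.   40.]]
```

View pics/a.png

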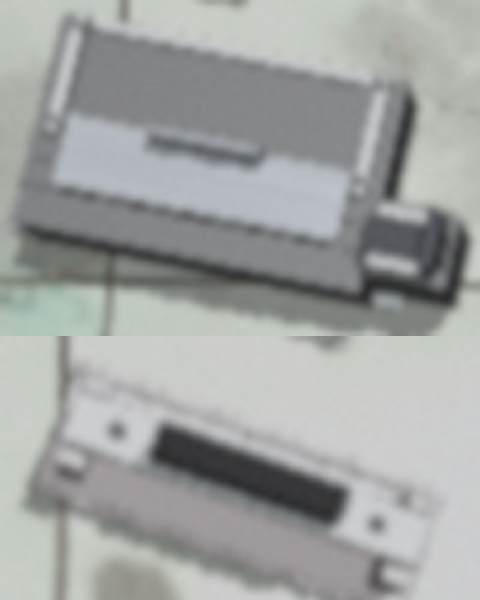

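```bash
python3 - <<'E'
from h import *
c=cam('top')
A=lambda l:[(180+x/4.8,155+y/4.8) for x,y in l]
B=lambda l:[(310+x/5.333,220+y/5.333) for x,y in l]
print('cam',(-c[1].T@c[2]).round())
D=on_plane(A([(75,18),(412,92),(20,228),(365,295)]),56,c);print(D.round())
yw=lambda a,b:np.degrees(np.arctan2(*(a-b)[1::-1]))
print('yaw',yw(D[0],D[1])-90,yw(D[2],D[3])-90,np.linalg.norm(D[0]-D[1]),np.linalg.norm(D[0]-D[2]))
y=np.radians(yw(D[2],D[3])/2+yw(D[0],D[1])/2-90);Rz=np.array([[np.cos(y),-np.sin(y)],[np.sin(y),np.cos(y)]])
for d,l in zip(D,((85,92),(85,-92),(-28,92),(-28,-92))):print('slot',(d[:2]-Rz@l).round(1))
G=on_plane(B([(165,424),(348,486),(335,524),(152,462)]),100,c);print(G.round(),G.mean(0),yw(G[0],G[1])-90,yw(G[3],G[2])-90)
print(on_plane(A([(205,150)]),80,c),on_plane(A([(440,245)]),100,c))
E
```

```text
cam [ 379. -253. 1315.]
[[ 704.   60.   56.]
 [ 667. -116.   56.]
 [ 593.   82.   56.]
 [ 560.  -95.   56.]]
yaw -11.893537267162074 -10.382272966061521 179.73617815539095 113.10265700611778
slot [602.4 -13.6]
slot [600.9  -9. ]
slot [602.4 -13.4]
slot [605.4 -10.1]
[[ 363. -302.  100.]
 [ 338. -381.  100.]
 [ 322. -375.  100.]
 [ 347. -297.  100.]] [ 342.3530561  -338.82397508  100.        ] -17.86701255744582 -17.833014170384175
[[629.68777086 -14.84282869  80.        ]] [[ 579.24841905 -136.62086641  100.        ]]
```

Emit:
{"method": "arm_command", "body": {"deltas": "0 0 0 0 0 10.3 0; 0 0 0 0 0 10.3 0; 0 0 0 0 0 10.3 0; 0 0 0 0 0 10.3 0; 0 0 0 0 0 10.3 0", "force": 20}}

```text
time_s: 0.78
ee_pos: [182.3, 545.1, 213.6]
ee_rot: [-180.0, 0.0, 109.7]
force: [0.5, -0.0, 0.3]
gripper_width: 44.1
```

Emit:
{"method": "arm_command", "body": {"deltas": "0 0 0 0 0 10.3 0; 0 0 0 0 0 10.3 0; 0 0 0 0 0 10.3 0; -39 43 2 0 0 0 0; -39 43 2 0 0 0 0"}}

```text
time_s: 1.4
ee_pos: [252.5, 451.5, 209.4]
ee_rot: [180.0, 0.0, 79.2]
force: [1.0, 0.8, 0.4]
gripper_width: 0.4
```

Emit:
{"method": "arm_command", "body": {"deltas": "-39 43 2 0 0 0 0; -39 43 2 0 0 0 0; -39 43 2 0 0 0 0; -39 43 2 0 0 0 0; -39 43 2 0 0 0 0"}}

```text
time_s: 2.02
ee_pos: [427.2, 218.7, 199.8]
ee_rot: [180.0, -0.0, 79.1]
force: [1.2, 0.3, 0.1]
gripper_width: 0.8
```

Emit:
{"method": "arm_command", "body": {"deltas": "-39 43 2 0 0 0 0; -39 43 2 0 0 0 0; -39 43 2 0 0 0 0; -39 43 2 0 0 0 0; 0 0 0 0 0 0 0"}}

```text
time_s: 2.65
ee_pos: [567.4, 31.6, 191.0]
ee_rot: [-180.0, 0.0, 78.8]
force: [-0.7, 0.5, -0.3]
gripper_width: 0.7
```

```bash
python3 - <<'E'
from h import *
T=pose();print(T.round(3))
im=grab_frame('wrist')[:,:,::-1];cv2.imwrite('pics/w1.png',im);np.save('w1T.npy',T)
B=lambda l:[(310+x/5.333,220+(y-336)/5.333) for x,y in l]
print(on_plane(B([(165,424),(348,486),(335,524),(152,462)]),100,cam('top')).round())
E
```

```text
[[ 1.94000e-01  9.81000e-01 -0.00000e+00  5.67442e+02]
 [ 9.81000e-01 -1.94000e-01 -1.00000e-03  3.15520e+01]
 [-1.00000e-03 -0.00000e+00 -1.00000e+00  1.90998e+02]
 [ 0.00000e+00  0.00000e+00  0.00000e+00  1.00000e+00]]
[[ 509. -301.  100.]
 [ 482. -382.  100.]
 [ 466. -376.  100.]
 [ 492. -296.  100.]]
```

View pics/w1.png

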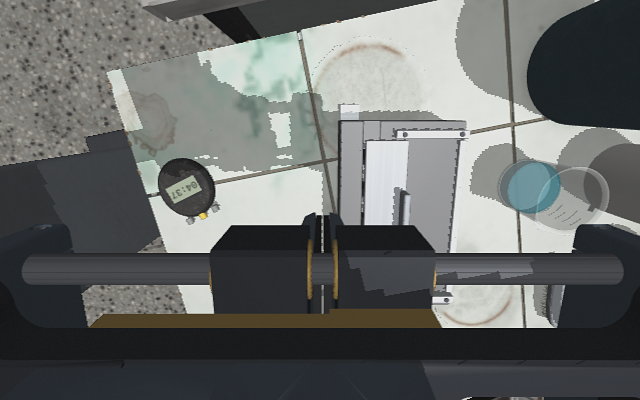

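The wrist view shows the deck's +y corners at (341,121) and (466,121), the cover's front edge at column 366 and the tab at about (405,210). The hand hides the rest of the trough, so I'll shift towards the −y end to see the whole row.

Emit:
{"method": "arm_command", "body": {"deltas": "-50 10 0 0 0 0 0; -50 10 0 0 0 0 0; -50 10 0 0 0 0 0; -40 0 0 0 0 0 0; 0 0 0 0 0 0 0"}}

```text
time_s: 3.32
ee_pos: [558.4, -158.3, 191.9]
ee_rot: [-180.0, -0.0, 79.0]
force: [1.1, -0.0, -0.4]
gripper_width: 0.2
```

```bash
python3 - <<'E'
from h import *
T=pose();print(T.round(3))
im=grab_frame('wrist')[:,:,::-1];cv2.imwrite('pics/w2.png',im);np.save('w2T.npy',T)
c=cam('wrist',np.load('w1T.npy'))
print(on_plane([(341,121),(466,121)],56,c).round(1))
cv2.imwrite('pics/w2c.png',cv2.resize(im[:240,220:560],None,fx=2.3,fy=2.3))
E
```

```text
[[ 1.91000e-01  9.82000e-01 -1.00000e-03  5.58381e+02]
 [ 9.82000e-01 -1.91000e-01  0.00000e+00 -1.58291e+02]
 [ 0.00000e+00 -1.00000e-03 -1.00000e+00  1.91865e+02]
 [ 0.00000e+00  0.00000e+00  0.00000e+00  1.00000e+00]]
[[595.8  89.1  56. ]
 [705.2  67.6  56. ]]
```

View pics/w2c.png

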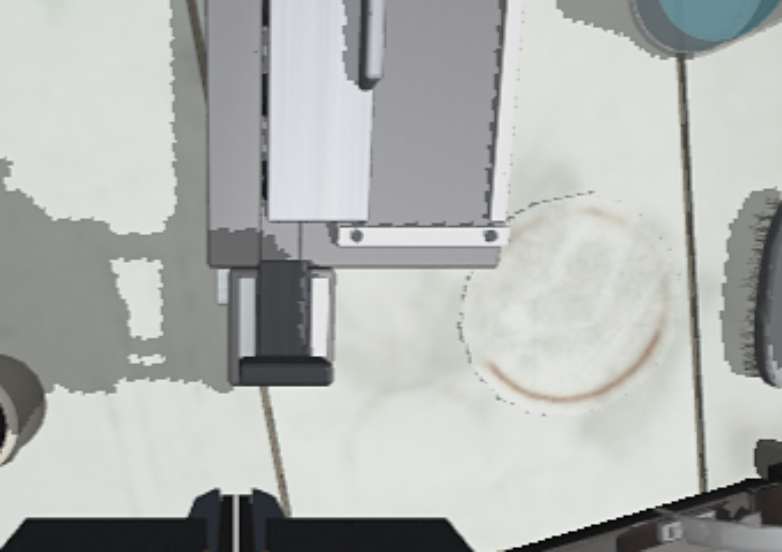

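The crop shows the deck's −y corners at (208,267) and (500,267). The cover's −y edge is at row 221 (columns 268–367), the cover tab's end at (374,85), and the bolt tab at columns 240–333, outer edge at row 385.

```bash
cat >> h.py <<'E'
def loc(P,o,yaw):
    a=np.radians(yaw);M=np.array([[np.cos(a),np.sin(a)],[-np.sin(a),np.cos(a)]]);return (M@(np.atleast_2d(P)[:,:2]-np.asarray(o)[:2]).T).T
E
python3 - <<'E'
from h import *
c=cam('wrist',np.load('w2T.npy')); F=lambda l:[(220+x/2.3,y/2.3) for x,y in l]
D=on_plane(F([(208,267),(500,267)]),56,c); print(D.round(1),np.linalg.norm(D[0]-D[1]))
U=np.array([[595.8,89.1,56],[705.2,67.6,56]])
# combine corners: yaw & centre
d=U-D; print('len',np.linalg.norm(d,axis=1)); yaws=[np.degrees(np.arctan2(v[1],v[0]))-90 for v in d]+[np.degrees(np.arctan2(v[1],v[0])) for v in (D[1]-D[0],U[1]-U[0])];print(yaws)
for yaw in (np.mean(yaws),-11.2):
  o=np.vstack([D,U]).mean(0)[:2]; a=np.radians(yaw); o=o-28.5*np.array([np.cos(a),np.sin(a)]); print('slot',o,yaw)
print('cover',loc(on_plane(F([(268,221),(367,221)]),62,c),o,yaw))
print('tab',loc(on_plane(F([(365,20),(383,20),(374,85)]),80,c),o,yaw))
print('bolt',loc(on_plane(F([(240,385),(333,385),(286,357)]),105,c),o,yaw))
print('bolt',loc(on_plane(F([(240,385),(333,385),(286,357)]),84,c),o,yaw))
E
```

```text
[[ 560.5  -91.2   56. ]
 [ 671.7 -112.7   56. ]] 113.23486739483943
len [183.67734709 183.40637048]
[np.float64(-11.072643668773367), np.float64(-10.528407621602895), np.float64(-10.976440476749236), np.float64(-11.118443334610216)]
slot [605.31932855  -6.3932448 ] -10.923983775433928
slot [605.34567158  -6.25850019] -11.2
cover [[ -4.68021101 -75.13796946]
 [ 32.44574704 -74.99614954]]
tab [[ 25.95277828 -11.99592464]
 [ 31.93699052 -11.97505699]
 [ 29.88894843 -31.86638601]]
bolt [[ -15.08792817 -130.61251892]
 [  16.35704722 -130.48287598]
 [   0.27892255 -121.09726734]]
bolt [[ -14.96894949 -133.79693003]
 [  19.03559714 -133.65673435]
 [   1.64873856 -123.50715202]]
```

Emit:
{"method": "arm_command", "body": {"deltas": "53 3 0 0 0 0 0; 53 3 0 0 0 0 0; 52 4 0 0 0 0 0; 0 0 50 0 0 0 0; 0 0 45 0 0 0 0"}}

```text
time_s: 4.0
ee_pos: [598.6, -0.7, 96.2]
ee_rot: [180.0, -0.1, 79.4]
force: [0.7, 0.1, -0.6]
gripper_width: 0.4
```

Emit:
{"method": "arm_command", "body": {"deltas": "0 0 18 0 0 0 0; 0 0 10 0 0 0 0; 0 0 0 0 0 0 0; 0 8 0 0 0 0 0; 0 6 0 0 0 0 0"}}

```text
time_s: 4.62
ee_pos: [614.2, -7.0, 70.1]
ee_rot: [179.8, -0.0, 79.1]
force: [-0.0, 0.2, -0.3]
gripper_width: 0.5
```

Emit:
{"method": "arm_command", "body": {"deltas": "0 6 0 0 0 0 0; 0 6 0 0 0 0 0; 0 6 0 0 0 0 0; 0 6 0 0 0 0 0; 0 6 0 0 0 0 0"}}

```text
time_s: 5.25
ee_pos: [642.3, -12.8, 69.0]
ee_rot: [-180.0, 0.0, 79.1]
force: [-2.5, 0.4, 2.5]
gripper_width: 0.9
```

Emit:
{"method": "arm_command", "body": {"deltas": "0 5 0 0 0 0 0; 0 5 0 0 0 0 0; 0 4 0 0 0 0 0; 0 3 0 0 0 0 0; 0 0 0 0 0 0 0"}}

```text
time_s: 5.88
ee_pos: [658.5, -15.9, 68.8]
ee_rot: [-179.9, 0.0, 79.1]
force: [-3.8, -0.1, 2.9]
gripper_width: 0.6
```

Emit:
{"method": "arm_command", "body": {"deltas": "0 2 0 0 0 0 0; 0 2 0 0 0 0 0; 0 2 0 0 0 0 0; 0 0 0 0 0 0 0"}}

```text
time_s: 6.38
ee_pos: [658.7, -15.9, 68.8]
ee_rot: [-179.2, 0.0, 79.1]
force: [-17.0, 2.4, 11.7]
gripper_width: 0.4
```

Emit:
{"method": "arm_command", "body": {"deltas": "0 -14 0 0 0 0 0; 0 0 -45 0 0 0 0; 0 -10 -45 0 0 0 0; -50 -15 -10 0 0 0 0; -50 -15 0 0 0 0 0"}}

```text
time_s: 7.0
ee_pos: [594.4, -105.8, 170.6]
ee_rot: [179.6, 0.0, 79.2]
force: [0.6, -0.8, 0.0]
gripper_width: 0.4
```

Emit:
{"method": "arm_command", "body": {"deltas": "-25 0 0 0 0 0 0; 0 0 0 0 0 0 0; 0 0 0 0 0 0 0"}}

```text
time_s: 7.38
ee_pos: [588.9, -128.9, 168.9]
ee_rot: [179.9, -0.0, 79.1]
force: [0.2, 0.5, -0.1]
gripper_width: 0.8
```

```bash
python3 - <<'E'
from h import *
T=pose();print(T.round(3))
im=grab_frame('wrist')[:,:,::-1];np.save('w3T.npy',T)
cv2.imwrite('pics/w3.png',im);cv2.imwrite('pics/w3c.png',cv2.resize(im[:210,240:500],None,fx=2.8,fy=2.8))
E
```

```text
[[ 1.89000e-01  9.82000e-01  2.00000e-03  5.88921e+02]
 [ 9.82000e-01 -1.89000e-01  0.00000e+00 -1.28930e+02]
 [ 1.00000e-03  1.00000e-03 -1.00000e+00  1.68905e+02]
 [ 0.00000e+00  0.00000e+00  0.00000e+00  1.00000e+00]]
```

View pics/w3c.png

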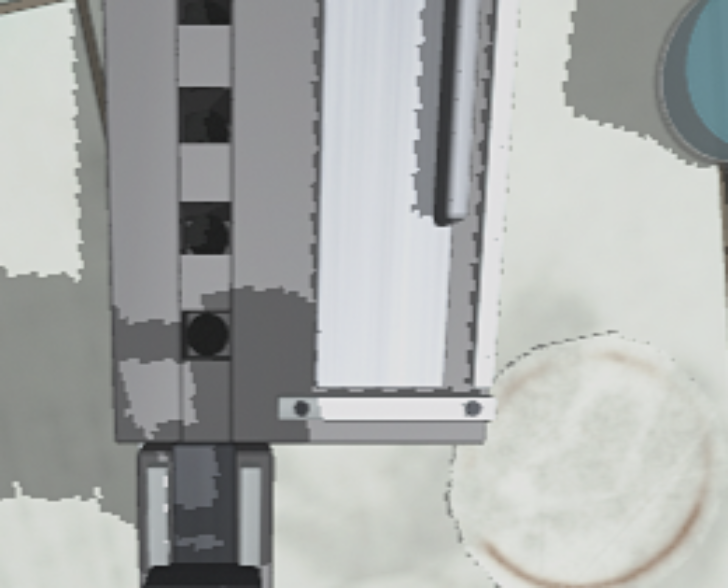

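The cover is open and the slots are clear: the crop shows slot −60 at (207,335.5), −30 at (206,228.5) and 0 at (205,115). I'll compute the slot positions and go on to the stand.

```bash
python3 - <<'E'
from h import *
c=cam('wrist',np.load('w3T.npy')); F=lambda l:[(240+x/2.8,y/2.8) for x,y in l]
S=on_plane(F([(207,335.5),(206,228.5),(205,115)]),56,c); print(S.round(1), np.degrees(np.arctan2(*(S[2]-S[0])[1::-1]))-90,np.linalg.norm(S[2]-S[0]))
print(loc(S,(605.3,-6.3),-11.0).round(1))
print('cover',loc(on_plane(F([(318,388),(447,388)]),62,c),(605.3,-6.3),-11).round(1))
E
```

```text
[[594.2 -65.4  56. ]
 [599.8 -35.9  56. ]
 [605.4  -6.3  56. ]] -10.655180827467703 60.142599301076544
[[  0.4 -60.1]
 [  0.2 -30.1]
 [  0.    0. ]]
cover [[ 33.1 -74.9]
 [ 70.9 -74.8]]
```

Emit:
{"method": "arm_command", "body": {"deltas": "0 -40 -15 0 0 0 0; 0 -50 -15 0 0 0 0; 0 -40 -10 0 0 0 0; -50 0 0 0 0 7.5 0; -50 0 0 0 0 0 50"}}

```text
time_s: 8.05
ee_pos: [436.0, -201.4, 209.5]
ee_rot: [179.8, -0.0, 71.8]
force: [1.0, -0.8, -0.6]
gripper_width: 7.6
```

```bash
python3 - <<'E'
from h import *
T=pose();print(T.round(3)); t=np.array([449,-453,230]);print('to view',tool(t-T[:3,3],T).round(1))
E
```

```text
[[ 3.13000e-01  9.50000e-01  3.00000e-03  4.36037e+02]
 [ 9.50000e-01 -3.13000e-01 -1.00000e-03 -2.01385e+02]
 [ 0.00000e+00  3.00000e-03 -1.00000e+00  2.09519e+02]
 [ 0.00000e+00  0.00000e+00  0.00000e+00  1.00000e+00]]
to view [-234.9   91.   -20.2]
```

Emit:
{"method": "arm_command", "body": {"deltas": "-47 18 -4 0 0 0 50; -47 18 -4 0 0 0 50; -47 18 -4 0 0 0 50; -47 18 -4 0 0 0 50; -47 18 -4 0 0 0 50"}}

```text
time_s: 8.68
ee_pos: [447.8, -453.8, 228.9]
ee_rot: [179.9, -0.0, 71.7]
force: [-0.1, -0.8, -0.8]
gripper_width: 50.1
```

Emit:
{"method": "arm_command", "body": {"deltas": "0 0 0 0 0 0 50; 0 0 0 0 0 0 50"}}

```text
time_s: 8.93
ee_pos: [447.1, -451.7, 228.3]
ee_rot: [-180.0, -0.1, 71.7]
force: [0.7, 1.1, -0.4]
gripper_width: 49.8
```

```bash
python3 - <<'E'
from h import *
T=pose();print(T.round(3))
im=grab_frame('wrist')[:,:,::-1];np.save('w4T.npy',T)
cv2.imwrite('pics/w4.png',im);cv2.imwrite('pics/w4c.png',cv2.resize(im[:220,200:480],None,fx=2.7,fy=2.7))
E
```

```text
[[ 3.15000e-01  9.49000e-01 -0.00000e+00  4.47109e+02]
 [ 9.49000e-01 -3.15000e-01  2.00000e-03 -4.51666e+02]
 [ 1.00000e-03 -1.00000e-03 -1.00000e+00  2.28341e+02]
 [ 0.00000e+00  0.00000e+00  0.00000e+00  1.00000e+00]]
```

View pics/w4c.png

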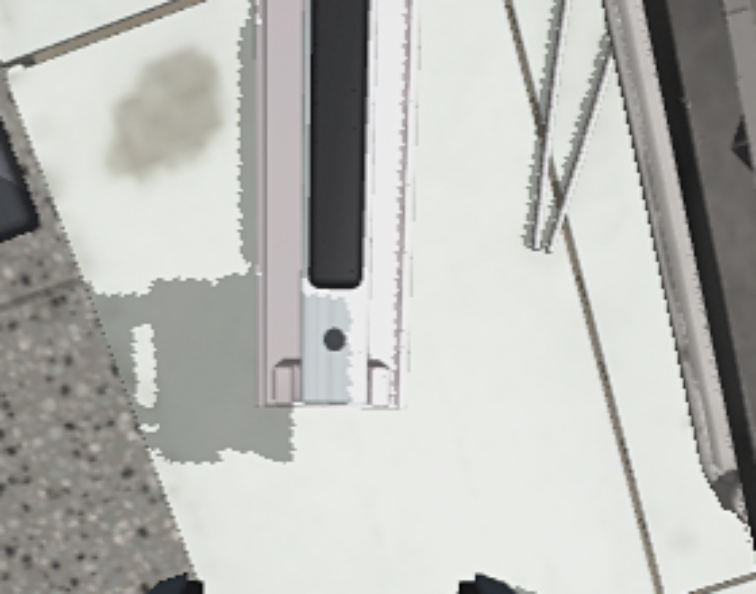

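The view shows the black rib's end at row 287 (columns 310–363), the rib continuing to row 0 (columns 312–368), and the bar's −y end at row 404.

```bash
python3 - <<'E'
from h import *
T=np.load('w4T.npy');c=cam('wrist',T); im=cv2.imread('pics/w4.png')
m=(im.max(2)<75).astype(np.uint8); n,l,s,_=cv2.connectedComponentsWithStats(m[:150,:])
F=lambda x,y:(200+x/2.7,y/2.7)
k=l[int(100/2.7),int(200+340/2.7)]; print(s[k])
L=[];Rr=[]
for v in range(2,98,4):
    u=np.where(l[v]==k)[0]; L.append((u.min(),v));Rr.append((u.max()+1,v))
Lp=on_plane(L,100,c);Rp=on_plane(Rr,100,c);C=(Lp+Rp)/2
print('w',np.linalg.norm((Rp-Lp)[:,:2],axis=1).round(1))
p=np.polyfit(C[:,1],C[:,0],1);yaw=-np.degrees(np.arctan(p[0]));print('yaw',yaw)
ax=np.array([-np.sin(np.radians(yaw)),np.cos(np.radians(yaw))])
E=on_plane([F(336,286)],100,c)[0,:2];B=on_plane([F(325,403)],74,c)[0,:2]
on=C.mean(0)[:2]
for e,d in((E,45),(B,85)): print('centre',on+ax*((e-on)@ax+d))
g=np.r_[on+ax*((E-on)@ax+45),0]; print('to centre(tool)',tool(g-T[:3,3],T)[:2].round(1))
E
```

```text
[ 314    0   22  107 2142]
w [16.9 17.  17.  17.1 17.1 17.2 17.2 17.2 17.3 16.5 16.6 16.6 16.6 16.7
 16.7 16.8 16.8 16.9 16.9 16.1 16.2 16.2 16.2 16.3]
yaw -18.95022711143788
centre [ 486.96186416 -338.46702231]
centre [ 487.03425567 -338.2561873 ]
to centre(tool) [119.7   2.4]
```

Emit:
{"method": "arm_command", "body": {"deltas": "60 2.4 0 0 0 0.6 50; 60 0 0 0 0 0 50; 0 0 50 0 0 0 50; 0 0 50 0 0 0 50; 0 0 30 0 0 0 50"}}

```text
time_s: 9.6
ee_pos: [486.5, -337.0, 97.0]
ee_rot: [-179.8, -0.1, 71.2]
force: [-0.2, 0.1, -0.0]
gripper_width: 50.1
```

Emit:
{"method": "arm_command", "body": {"deltas": "0 0 14 0 0 0 50; 0 0 5 0 0 0 50; 0 0 0 0 0 0 50"}}

```text
time_s: 9.98
ee_pos: [487.9, -340.1, 80.9]
ee_rot: [179.9, 0.0, 71.0]
force: [-0.1, 0.2, -0.9]
gripper_width: 50.2
```

Emit:
{"method": "arm_command", "body": {"deltas": "0 0 2 0 0 0 50; 0 0 0 0 0 0 10; 0 0 0 0 0 0 10; 0 0 0 0 0 0 10; 0 0 0 0 0 0 10", "force": 35}}

```text
time_s: 10.6
ee_pos: [487.1, -340.0, 78.0]
ee_rot: [-180.0, -0.0, 71.0]
force: [0.0, 0.9, 1.5]
gripper_width: 17.8
```

Emit:
{"method": "arm_command", "body": {"deltas": "0 0 -10 0 0 0 10; 0 0 -20 0 0 0 10; 0 0 -40 0 0 0 10; 0 0 -50 0 0 0 10; 0 0 -40 0 0 0 10"}}

```text
time_s: 11.22
ee_pos: [487.4, -340.1, 240.4]
ee_rot: [179.9, 0.0, 71.0]
force: [0.2, -1.3, -2.3]
gripper_width: 18.1
```

```bash
python3 - <<'E'
from h import *
T=pose();print(T.round(3),state()['force'])
im=grab_frame('wrist')[:,:,::-1];np.save('w5T.npy',T)
cv2.imwrite('pics/w5.png',im)
t=np.array([605.4,-6.3,0]);print(tool(t-T[:3,3],T).round(1))
E
```

```text
[[ 3.25000e-01  9.46000e-01  1.00000e-03  4.87429e+02]
 [ 9.46000e-01 -3.25000e-01 -1.00000e-03 -3.40057e+02]
 [-0.00000e+00  2.00000e-03 -1.00000e+00  2.40378e+02]
 [ 0.00000e+00  0.00000e+00  0.00000e+00  1.00000e+00]] [ 0.24610929 -1.32347986 -2.27463269]
[354.1   2.5 240.2]
```

Emit:
{"method": "arm_command", "body": {"deltas": "0 0 0 0 0 -8.1 10; 30 0 0 0 0 0 10; 45 0 0 0 0 0 10; 50 0 0 0 0 0 10; 50 0 0 0 0 0 10"}}

```text
time_s: 11.9
ee_pos: [520.3, -166.7, 237.8]
ee_rot: [-180.0, -0.0, 79.1]
force: [1.2, 0.3, -1.8]
gripper_width: 17.8
```

Emit:
{"method": "arm_command", "body": {"deltas": "50 10 0 0 0 0 10; 50 15 0 0 0 0 10; 45 15 0 0 0 0 10; 28 13 0 0 0 0 10; 0 0 0 0 0 0 10"}}

```text
time_s: 12.52
ee_pos: [605.8, -6.3, 237.3]
ee_rot: [-180.0, -0.0, 79.3]
force: [-0.5, 0.0, -1.7]
gripper_width: 17.5
```

Emit:
{"method": "arm_command", "body": {"deltas": "0 0 40 0 0 0 10; 0 0 40 0 0 0 10; 0 0 24 0 0 0 10; 0 0 0 0 0 0 10; 0 0 0 0 0 0 10"}}

```text
time_s: 13.15
ee_pos: [605.7, -8.8, 135.2]
ee_rot: [179.9, -0.0, 79.1]
force: [0.2, -0.3, -1.9]
gripper_width: 18.1
```

```bash
python3 - <<'E'
from h import *
s=state();T=pose(s);print(s['ee_rot'],s['force'],T[:3,3].round(1))
im=grab_frame('wrist')[:,:,::-1];np.save('w6T.npy',T);cv2.imwrite('pics/w6.png',im)
t=np.array([605.1,-7.8,0]);print(tool(t-T[:3,3],T).round(1))
cv2.imwrite('pics/w6c.png',cv2.resize(im[:250,200:500],None,fx=2.4,fy=2.4))
E
```

```text
[ 1.79884741e+02 -1.62227094e-02  7.90720453e+01] [ 0.21621061 -0.30400132 -1.9279794 ] [605.7  -8.8 135.2]
[  0.9  -1.1 135.2]
```

View pics/w6c.png

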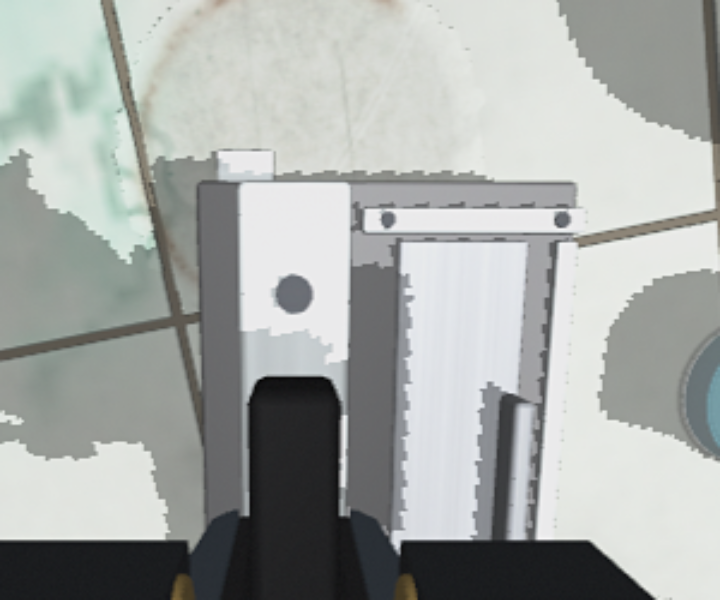

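The comb is over the row: bar end at row 183, columns 240–350, and deck corners at (199,182) and (577,182). I'll check this numerically.

```bash
python3 - <<'E'
from h import *
c=cam('wrist',np.load('w6T.npy'));F=lambda l:[(200+x/2.4,y/2.4) for x,y in l]
o=(605.4,-6.3);y=-10.9
print('bar',loc(on_plane(F([(240,183),(350,183),(247,500)]),131.2,c),o,y).round(1))
print('deck',loc(on_plane(F([(199,182),(577,182)]),56,c),o,y).round(1))
E
```

```text
bar [[-10.2  83.2]
 [ 12.5  83.2]
 [ -9.7  15.3]]
deck [[-26.9  91.6]
 [ 84.6  91.7]]
```

Emit:
{"method": "arm_command", "body": {"deltas": "1.3 -1 0 0 0 0 10; 0 0 10 0 0 0 10; 0 0 7 0 0 0 10; 0 0 5 0 0 0 10; 0 0 0 0 0 0 10"}}

```text
time_s: 13.82
ee_pos: [604.0, -6.8, 111.2]
ee_rot: [-179.9, 0.0, 79.1]
force: [-0.2, 1.0, -1.7]
gripper_width: 17.9
```

Emit:
{"method": "arm_command", "body": {"deltas": "0 0 4 0 0 0 10; 0 0 4 0 0 0 10; 0 0 3 0 0 0 10; 0 0 0 0 0 0 10"}}

```text
time_s: 14.32
ee_pos: [604.2, -6.8, 100.6]
ee_rot: [-180.0, -0.0, 79.1]
force: [-0.3, 0.2, -2.3]
gripper_width: 17.9
```

Emit:
{"method": "arm_command", "body": {"deltas": "0 0 4 0 0 0 10; 0 0 3 0 0 0 10; 0 0 2 0 0 0 10; 0 0 0 0 0 0 10"}}

```text
time_s: 14.82
ee_pos: [604.2, -6.8, 91.7]
ee_rot: [-180.0, -0.0, 79.1]
force: [-0.4, -0.3, -1.9]
gripper_width: 18.1
```

Emit:
{"method": "arm_command", "body": {"deltas": "0 0 1 0 0 0 10; 0 0 0.5 0 0 0 10; 0 0 0 0 0 0 10"}}

```text
time_s: 15.2
ee_pos: [604.4, -6.8, 90.5]
ee_rot: [180.0, -0.0, 79.1]
force: [-1.3, -0.8, -2.3]
gripper_width: 17.6
```

Emit:
{"method": "arm_command", "body": {"deltas": "0 0 0.5 0 0 0 10; 0 0 0.5 0 0 0 10; 0 0 0 0 0 0 10"}}

```text
time_s: 15.58
ee_pos: [604.4, -6.8, 89.9]
ee_rot: [180.0, -0.0, 79.1]
force: [0.4, 0.6, 1.6]
gripper_width: 18.0
```

Emit:
{"method": "arm_command", "body": {"deltas": "0 0 0 0 0 0 50; 0 0 0 0 0 0 50; 0 0 0 0 0 0 50; 0 0 -10 0 0 0 50; 0 0 -30 0 0 0 50"}}

```text
time_s: 16.2
ee_pos: [603.3, -6.8, 128.9]
ee_rot: [-179.8, 0.0, 79.1]
force: [0.7, -0.2, 2.0]
gripper_width: 49.9
```

Emit:
{"method": "arm_command", "body": {"deltas": "0 0 -15 0 0 0 50; 1.5 0 0 0 0 0 0; 0 0 0 0 0 0 0; 0 0 0 0 0 0 0; 0 0 0 0 0 0 0"}}

```text
time_s: 16.82
ee_pos: [604.3, -5.3, 143.7]
ee_rot: [-179.9, 0.0, 79.1]
force: [-0.4, 0.9, 0.0]
gripper_width: 12.9
```

```bash
python3 - <<'E'
from h import *
T=pose();print(T[:3,3].round(1),state()['force'])
im=grab_frame('wrist')[:,:,::-1];np.save('w7T.npy',T);cv2.imwrite('pics/w7.png',im)
cv2.imwrite('pics/w7c.png',cv2.resize(im[:250,200:500],None,fx=2.4,fy=2.4))
E
```

```text
[604.3  -5.3 143.7] [-0.39477114  0.91095287  0.00241088]
```

View pics/w7c.png

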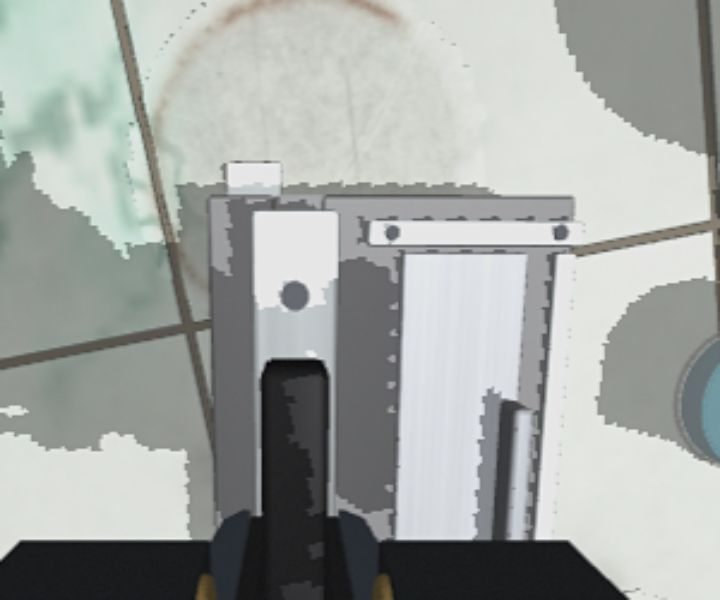

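The comb stands upright and straight in the row, free of the fingers: bar end at row 211, columns 253–337. Next I press it down.

Emit:
{"method": "arm_command", "body": {"deltas": "0 0 15 0 0 0 0; 0 0 10 0 0 0 0; 0 0 4 0 0 0 0; 0 0 2 0 0 0 0; 0 0 0 0 0 0 0"}}

```text
time_s: 17.5
ee_pos: [604.8, -5.3, 113.5]
ee_rot: [180.0, -0.0, 79.1]
force: [-0.4, 0.2, 1.0]
gripper_width: 0.3
```

Emit:
{"method": "arm_command", "body": {"deltas": "0 0 3 0 0 0 0; 0 0 3 0 0 0 0; 0 0 2 0 0 0 0; 0 0 2 0 0 0 0; 0 0 2 0 0 0 0"}}

```text
time_s: 18.12
ee_pos: [606.0, -5.5, 103.3]
ee_rot: [179.8, -0.0, 79.1]
force: [-0.6, -1.1, 6.8]
gripper_width: 0.4
```

Emit:
{"method": "arm_command", "body": {"deltas": "0 0 2 0 0 0 0; 0 0 2 0 0 0 0; 0 0 2 0 0 0 0; 0 0 1 0 0 0 0; 0 0 0 0 0 0 0"}}

```text
time_s: 18.75
ee_pos: [605.9, -5.5, 96.4]
ee_rot: [179.8, -0.0, 79.1]
force: [-0.7, -0.2, 7.4]
gripper_width: 0.3
```

Emit:
{"method": "arm_command", "body": {"deltas": "0 0 1 0 0 0 0; 0 0 1 0 0 0 0; 0 0 0 0 0 0 0"}}

```text
time_s: 19.12
ee_pos: [605.9, -5.5, 96.3]
ee_rot: [179.7, -0.0, 79.1]
force: [-4.1, -0.3, 16.8]
gripper_width: 0.4
```

Emit:
{"method": "arm_command", "body": {"deltas": "0 0 0.7 0 0 0 0; 0 0 0 0 0 0 0; 0 0 -15 0 0 0 0; 0 0 -45 0 0 0 0; 0 0 -20 0 0 0 0"}}

```text
time_s: 19.75
ee_pos: [605.8, -5.3, 174.5]
ee_rot: [179.8, -0.0, 79.1]
force: [-0.4, 0.1, -0.2]
gripper_width: 0.4
```

```bash
python3 - <<'E'
from h import *
T=pose();print(T[:3,3].round(1),state()['force'])
P=lambda n:(lambda c:c[0]@np.c_[c[1],c[2]])(cam(n))
for a,b in(((309,199),(315,182)),((439,202),(333,277))):
  X=cv2.triangulatePoints(P('top'),P('side'),np.float64(a),np.float64(b));X=(X[:3]/X[3]).ravel();print('door',X.round(),loc(X,(605.4,-6.3),-10.9).round(),proj(X,cam('side')),proj(X,cam('top')))
a=np.radians(-10.9);l=np.array([1,-165]);w=np.array([605.4+np.cos(a)*l[0]-np.sin(a)*l[1],-6.3+np.sin(a)*l[0]+np.cos(a)*l[1],88])
print(w.round(1),'tool',tool(w-T[:3,3],T).round(1))
E
```

```text
[605.8  -5.3 174.5] [-0.36284705  0.11959974 -0.22667283]
door [ 599. -225.   95.] [[  35. -216.]] [[314.72083108 182.06594699]] [[309.00065234 198.79696378]]
door [ 595. -537.   90.] [[  90. -523.]] [[333.42126761 276.90057221]] [[439.00153638 202.24098611]]
[ 575.2 -168.5   88. ] tool [-166.1    0.4   86.4]
```

Emit:
{"method": "arm_command", "body": {"deltas": "-45 0 0 0 0 0 0; -50 0 0 0 0 0 0; -50 0 0 0 0 0 0; -21 0 0 0 0 0 0; 0 0 30 0 0 0 0"}}

```text
time_s: 20.38
ee_pos: [575.0, -170.2, 143.7]
ee_rot: [179.6, 0.0, 79.0]
force: [0.3, -0.1, -0.3]
gripper_width: 0.2
```

Emit:
{"method": "arm_command", "body": {"deltas": "0 0 35 0 0 0 0; 0 0 20 0 0 0 0; 0 0 0 0 0 0 0; 6 0 0 0 0 0 0; 6 0 0 0 0 0 0"}}

```text
time_s: 21.0
ee_pos: [576.5, -156.1, 88.0]
ee_rot: [179.9, -0.0, 79.1]
force: [-0.2, 0.5, -0.1]
gripper_width: 0.4
```

Emit:
{"method": "arm_command", "body": {"deltas": "5 0 0 0 0 0 0; 5 0 0 0 0 0 0; 5 0 0 0 0 0 0; 5 0 0 0 0 0 0; 0 0 0 0 0 0 0"}}

```text
time_s: 21.62
ee_pos: [579.4, -136.3, 86.6]
ee_rot: [-180.0, -0.0, 79.1]
force: [0.4, -0.6, 0.3]
gripper_width: 0.3
```

Emit:
{"method": "arm_command", "body": {"deltas": "5 0 0 0 0 0 0; 5 0 0 0 0 0 0; 4 0 0 0 0 0 0; 3 0 0 0 0 0 0"}}

```text
time_s: 22.12
ee_pos: [581.4, -126.2, 86.9]
ee_rot: [-180.0, 0.7, 79.4]
force: [-5.0, -26.0, 2.0]
gripper_width: 0.5
```

Emit:
{"method": "arm_command", "body": {"deltas": "2 0 0 0 0 0 0; 2 0 0 0 0 0 0; 0 0 0 0 0 0 0"}}

```text
time_s: 22.5
ee_pos: [581.4, -126.1, 87.0]
ee_rot: [-180.0, 1.0, 79.4]
force: [-6.4, -32.6, 2.1]
gripper_width: 0.3
```

Emit:
{"method": "arm_command", "body": {"deltas": "-10 0 0 0 0 0 0; -30 0 0 0 0 0 0; 0 0 -50 0 0 0 0; 0 0 -50 0 0 0 0; 0 0 0 0 0 0 0"}}

```text
time_s: 23.12
ee_pos: [578.1, -155.2, 190.9]
ee_rot: [179.5, -0.1, 79.1]
force: [0.0, 0.4, 0.8]
gripper_width: 0.5
```

```bash
python3 - <<'E'
from h import *
T=pose();print(T[:3,3].round(1),state()['force'])
im=grab_frame('wrist')[:,:,::-1];np.save('w8T.npy',T);cv2.imwrite('pics/w8.png',im)
cv2.imwrite('pics/w8c.png',cv2.resize(im[:240,220:520],None,fx=2.4,fy=2.4))
E
```

```text
[ 578.1 -155.2  190.9] [0.00413364 0.40620831 0.79045246]
```

View pics/w8c.png

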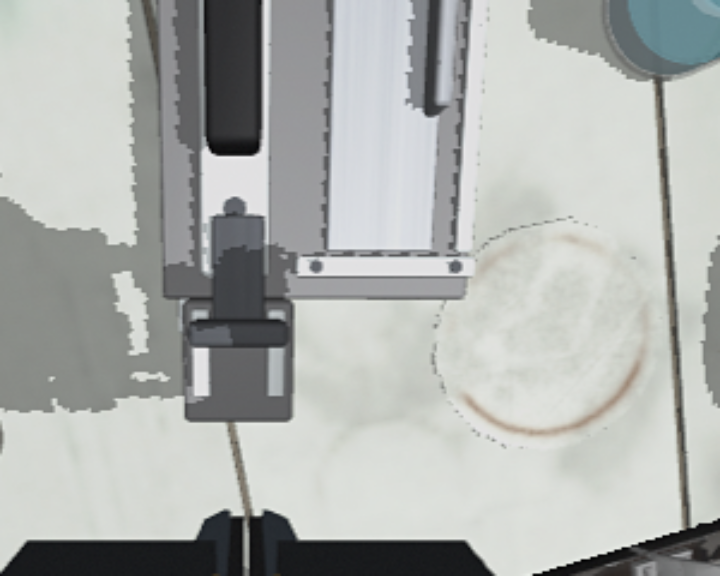

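```bash
python3 - <<'E'
from h import *
c=cam('wrist',np.load('w8T.npy'));F=lambda l:[(220+x/2.4,y/2.4) for x,y in l]
o=(605.4,-6.3);y=-10.9
for z in (71,75,80):print('tongue',z,loc(on_plane(F([(238,215)]),z,c),o,y).round(1))
print('tab top',loc(on_plane(F([(240,346),(240,320)]),105,c),o,y).round(1))
print('cover',loc(on_plane(F([(328,250),(432,250)]),62,c),o,y).round(1))
r=on_plane(F([(205,140),(263,140)]),96,c);print('rib w',np.linalg.norm(r[0]-r[1]),'rib end',loc(on_plane(F([(234,154)]),96,c),o,y))
print('deck',loc(on_plane(F([(163,298),(466,298)]),56,c),o,y).round(1))
E
```

```text
tongue 71 [[ -0.3 -63.5]]
tongue 75 [[ -0.2 -63.8]]
tongue 80 [[ -0.2 -64.2]]
tab top [[   0.4 -105.7]
 [   0.4  -97.6]]
cover [[ 32.2 -74.9]
 [ 69.8 -74.8]]
rib w 17.96540275386102 rib end [[ -1.45195482 -47.27067751]]
deck [[-28.2 -92. ]
 [ 84.9 -91.9]]
```

```bash
python3 -c "
from workcell import *
print(job_done())"
```

```text
the job is handed in; nothing more can be done
None
```

The dip comb is put away in its trough, pressed flush and bolted. I handed the job in at about 23 s of the 64 s allowed; the hand-in gives no verdict.

- **Cover:** I pushed it open until it stopped firmly at about 17 N. In the last picture its front edge is at x ≈ 32–33 mm, clear of all the slots. That edge read about 1 mm less than right after opening. I took this as measuring error, since nothing touched the cover in between.
- **Comb:** I lifted it clear of the stand and lowered it into the slots with no sign of jamming. I let go once its weight rested on the lifter, and it stood upright on its own.
- **Pressing down:** it stopped at about 17 N, with the top of the rib at 96.3 mm. The expected height with the bar flush on the deck is 96 mm.
- **Bolt:** I pushed it to its stop at up to about 33 N. The tongue's end is at y ≈ −64 mm, which is the expected 21 mm over the bar.
- **Last checks:** the arm was clear of everything at hand-in, and none of the checks failed. I did not move the arm near the jar, watch, tape, beaker or brush, but I took no final picture of all of them.

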